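Start and close the glue jar's threaded cap

TASK

The black cap with the wooden bar grip has only been set on top of the thread of the squat brown glue jar that stands in the wooden holding block. Without lifting it off, turn it backward (anticlockwise seen from above) until it drops into the start of the thread, then screw it forward (clockwise) until it is fully home against its stop, its bar in line with the long sides of the block, and let go. Do not shift the slim tall jar nearby.

Things in the scene. Friction and masses are not known exactly. Their poses are not given: they have to be found in the camera images.
- jar: Squat brown glass jar, 72 mm across, in a wooden block 130 (its x) x 94 (y) x 30 mm high, fixed to the bench as one piece. Origin: bench level, on the jar's axis; z up, x along the block's long sides. Neck 40 mm across, top at 96 mm; three-start thread with flat top at 90 mm. On top of the thread, clockwise turning only jams at a stop, with the bar along this x, without going down.
- cap: Loose black cap, about 80 g, on the jar's axis: round skirt 62 mm across, 27 mm high; wooden bar grip on top 54 mm long (its x), 14 wide (y), from 27 to 51 mm above the origin. Origin: centre of the open underside, z up; 89 mm above the bench at the start, 79 dropped, 75 home. At the start its x is 8 to 43 degrees anticlockwise from the jar's x; home: 0.
- bar_end (a point): Top edge of the bar at the cap's +x end, 27 mm from the axis. Between 60 and 90 degrees anticlockwise from the jar's x (stop at 90) the cap is off the thread and can go down 10 mm: by its weight if free, else with the hand that holds it. Turned clockwise from there it is led down 4 mm more, evenly, to the stop at 0, with 3 mm of vertical play on the way.
- other_jar: Slim tall brown glass jar, 54 mm across and 126 mm high, with a smooth round black lid and no bar; stands loose on the bench, to be left alone. Origin: centre of its underside.
Things that resemble listed ones, but are neither listed nor needed, are in the scene too. What is meant by the cap is not pink or purple, and is the smaller of those in its own colour.

How it is judged:
On the way:
1. the cap, turned backward at least to about 55 degrees from its home direction, has dropped off the thread's top (6 mm or more) and sits level on the jar (z of cap in the frame of jar between 0.07 and 0.083 m and y of bar_end in the frame of jar above 0.0215 m and angle between cap's own z axis and vertical below 0.12 rad and horizontal distance between cap and jar below 0.01 m), for 0.1 s.
At the end, for the whole second after the job is handed in: The cap is screwed down on the squat jar: its underside within 3.5 mm of the fully-home height, its bar within 12 degrees of the block's long sides, level, centred within 10 mm, released and at rest; the slim jar within 30 mm of where it stood (z of cap in the frame of jar between 0.07 and 0.0785 m and angle between the x axis of cap and the x axis of jar, either way round below 0.21 rad and x of bar_end in the frame of jar above 0.015 m and angle between cap's own z axis and vertical below 0.1 rad and horizontal distance between cap and jar below 0.01 m and linear speed of cap below 0.02 m/s and distance of other_jar from where it was at the start of the episode below 0.03 m); the robot touches nothing.
It fails at once if the cap is lifted off the jar (raised more than 15 mm) (z of cap in the frame of jar above 0.104 m).
It fails at once if the slim tall jar is shifted more than 30 mm or tipped (distance of other_jar from where it was at the start of the episode above 0.03 m or angle between other_jar's own z axis and vertical above 0.3 rad).
It also fails if it takes over 32 s, if anything falls off the work surface, if the arm or the gripper's body presses on something with over 40 N, if the wrist force passes 120 N, or if a joint passes its speed limit or range.

ROBOT

A 7-joint arm with a two-finger parallel gripper is mounted at the origin on the work surface. World frame = base frame: x ahead of the robot, y to its left, z up, the work surface at z = 0. Lengths are in m, angles in rad, forces in N, time in s.
With the tool pointing down it reaches from about 0.425 to 1.025 m from the base axis. Payload 3.6 kg.
Tool frame: the origin (TCP) lies midway between the tips of the shut fingers; the grasp point (between the pads) lies 19 mm behind it; z points along the fingers, y is the direction in which the jaws open and shut (so a half turn about z gives the same grasp; the last joint's range is limited). The gripper opens to 85 mm and grips with 20 to 120 N. Pads are 22 mm wide; open, the fingers measure 114 mm over their backs; the gripper's body (76 mm by 85 mm) begins 54 mm behind the grasp point. The pads swing forward as they close: fully open they stand 13 mm farther back than shut.
Start: joints at [1.085, 0.591, 0.048, 1.609, -0.033, 0.943, -0.034], TCP at [0.278, -0.67, 0.231] pointing down, gripper open.
Joint ranges: [-2.69, 2.69], [-0.47, 2.24], [-1.27, 1.36], [0.19, 2.51], [-1.53, 4.68], [0.08, 2.07], [-3.09, 3.09]. Speed limits (rad/s): [2.57, 2.57, 3.14, 3.14, 3.14, 3.14, 3.14].

INTERFACE

Orientations are given as a unit quaternion [w, x, y, z].
In Python, from workcell import bot gives the robot as it stands.
- The arm moves only by the shell command python3 -m inch 'ROWS' [OPENING]. ROWS is JSON, a list of rows, each a list of 6 numbers: the shift along the tool's x, y, z in units of 0.02 m (1.0 is 0.02 m), then the turn, a rotation vector about the tool's x, y, z in units of 4 degrees (1.0 is 4 degrees). A call has 1 to 8 rows; each row shifts and turns the commanded pose from where the row before left it, along the tool's axes as they then stand; what a row does not reach is not made up. A row lasts 1/8 s, in which the tool goes at most 62.5 mm and 10.7 degrees, less where a joint would pass 70% of its speed; a pose out of reach is approached as far as the arm can. A call with a number of a shift or a turn outside -1 to 1 is refused whole. A call with a gripper value outside its range is refused whole. OPENING is the gripper's target within -1 to 1 (shut at 1, half-way at 0, fully open at -1), set as the call begins (- or left out, the last holds). The fingers move at their own pace and stop on an object; the grip force is fixed at half the most. Time passes only in rows, so rows that do not move let the fingers close. It gives the time, the measured TCP pose, the force and the opening at its end, in the units of the state.
- bot.read_state(): the state, without advancing time (a new reading comes with each control period).
- bot.capture(name): name is "side" or "top" or "wrist"; returns a dict with "color" (480x640x3 uint8, blue, green, red), "camera_matrix" (3x3 intrinsics, pixels), "dist" ([k1, k2, p1, p2, k3] as OpenCV has them; the pictures are not rectified), "world_to_cam" (4x4, takes a point from world to camera coordinates). Camera axes: x right, y down, z forward; pixel columns grow to the right and rows downward; lengths in m; the calibration is good to about 2 mm. A picture is of the moment at which its call begins. There is no depth.
- bot.sign_off(): hands the job in, once; it reports no verdict.
Trained networks look in a picture, given as the dict that the camera call returned (one of the last four; its "shot" number tells which), for a name from the list of things; names that differ only in an ending like _2 or _b are one class to them, and where a whole thing is asked for, a point or a joint stands for the part that bears it (a point fixed in the world has none). Each returns a list of dicts, best first, with "score" (0 to 1); they miss things now and then, are a little off and sometimes report something else, mostly with a low value. They report only what shows in the picture. A call takes as long as a camera call. They do not tell look-alikes from the thing itself.
- bot.regions_of(target, picture): "pixels" (480x640 bool, what is visible of it) and "centre" ([column, row] in pixels, amid what is visible of it).
The state is a dict: "t": time; "joint_positions": joint angles; "qvel": joint speeds; "tau": joint torques, N m; "position": TCP position; "orientation": TCP orientation; "ft_force": force on the tool from outside, world axes, zero at the start; "moment": the same for the moment, N m; "opening": finger opening in m.
Only numpy, scipy, OpenCV 4.12 (cv2) and the standard library are available. Lean on these libraries where they do the work, as an engineer would, in place of code of your own. Each camera call takes 0.05 s, during which the arm holds its last target.

## Working session

There is one attempt and no reset: what is moved stays moved. The work goes in short steps, Python scripts to look and compute and a shell command to move; the robot and the scene stay as the last step left them, time stands still between calls to the robot, and variables do not carry over. Pictures are saved under pics/ and viewed, and the job is handed in when it is done.

```bash
mkdir -p pics; ls
python3 - <<'E'
from workcell import bot
import cv2
s=bot.read_state();print(s)
for n in("side","top","wrist"):
    p=bot.capture(n);cv2.imwrite(f"pics/a_{n}.png",p["color"])
    for t in("cap","jar","other_jar"):
        print(n,t,[(round(r["score"],2),r["centre"],int(r["pixels"].sum())) for r in bot.regions_of(t,p)])
E
```

```text
pics
{'t': 0.0, 'joint_positions': array([ 1.08452358,  0.59216592,  0.048321  ,  1.60985256, -0.03328605,
        0.94266949, -0.03368535]), 'qvel': array([ 1.18112774e-03,  6.15869424e-05,  3.38509213e-04,  2.72429989e-04,
       -1.19215029e-04, -1.44880041e-03,  3.86024477e-04]), 'tau': array([-1.89103157e-03, -5.48701715e+01,  1.54613167e+00, -1.98129004e+01,
        9.49446461e-03,  8.77415790e-03,  2.12364006e-05]), 'position': array([ 0.27716452, -0.66902412,  0.23009642]), 'orientation': array([-1.10557928e-03,  9.80769155e-01,  1.95168012e-01, -2.98770036e-04]), 'ft_force': array([-0.24419363,  0.36028979,  0.04837672]), 'moment': array([ 0.06264646,  0.01039391, -0.0289555 ]), 'opening': 0.08536439088380474}
side cap [(0.94, [348.4, 159.1], 1245), (0.9, [441.8, 214.4], 2560), (0.74, [261.9, 212.0], 1186), (0.7, [252.1, 318.9], 3681)]
side jar [(0.56, [346.8, 201.0], 3500)]
side other_jar [(0.82, [302.1, 407.1], 3728)]
top cap [(0.95, [470.6, 267.6], 1701), (0.95, [291.4, 197.2], 2406), (0.94, [424.7, 190.3], 1211), (0.89, [433.7, 377.9], 3056)]
top jar [(0.87, [443.5, 285.6], 3595)]
top other_jar [(0.9, [187.8, 241.6], 1886)]
wrist cap []
wrist jar []
wrist other_jar []
```

View pics/a_side.png

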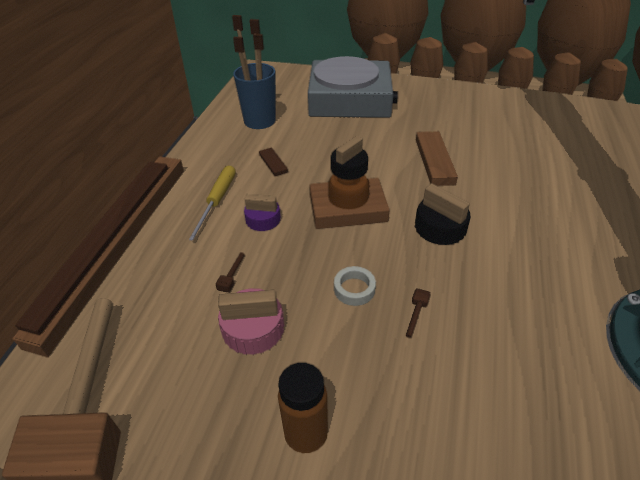

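View pics/a_top.png

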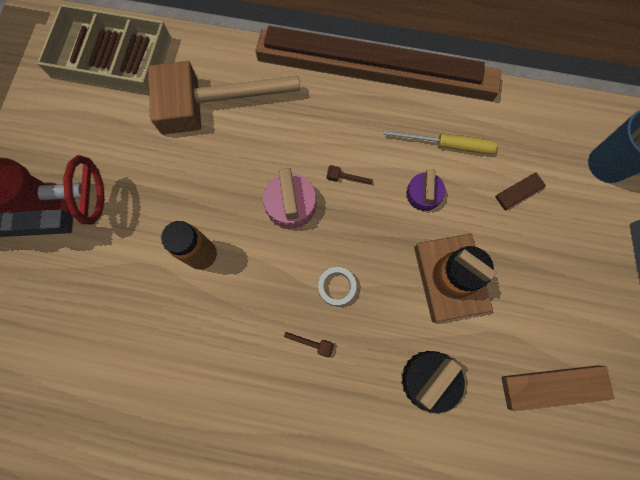

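```bash
cat > h.py <<'E'
import numpy as np, cv2
def ray(p,uv,z):
    K=p["camera_matrix"];d=np.array(p["dist"],float);T=np.array(p["world_to_cam"])
    u=cv2.undistortPoints(np.array(uv,float).reshape(-1,1,2),np.array(K,float),d).reshape(-1,2)
    R=T[:3,:3];c=-R.T@T[:3,3]
    out=[]
    for a in u:
        v=R.T@np.array([a[0],a[1],1]);out.append(c+v*(z-c[2])/v[2])
    return np.array(out)
def proj(p,X):
    T=np.array(p["world_to_cam"]);r,_=cv2.Rodrigues(T[:3,:3])
    return cv2.projectPoints(np.array(X,float).reshape(-1,1,3),r,T[:3,3],np.array(p["camera_matrix"],float),np.array(p["dist"],float))[0].reshape(-1,2)
def crop(p,c,name,h=60,s=5):
    x,y=map(int,c);im=p["color"][max(0,y-h):y+h,max(0,x-h):x+h];cv2.imwrite(name,cv2.resize(im,None,fx=s,fy=s,interpolation=cv2.INTER_CUBIC))
E
python3 - <<'E'
from workcell import bot
from h import *
p=bot.capture("top");q=bot.capture("side")
crop(p,(456,278),"pics/b_top.png");crop(q,(348,180),"pics/b_side.png")
for n,P,c in(("top",p,(470.6,267.6)),("side",q,(348.4,159.1))):
    print(n,ray(P,[c],.116))
    T=np.array(P["world_to_cam"]);print(-T[:3,:3].T@T[:3,3])
print(ray(p,[(470,268)],.12),ray(p,[(187,241)],.08))
E
```

```text
top [[ 0.53870429 -0.1845547   0.116     ]]
[3.95405996e-01 4.72505742e-04 7.27885641e-01]
side [[ 0.53605122 -0.17366934  0.116     ]]
[0.40677504 0.47395286 0.58338511]
[[ 0.53703608 -0.18257908  0.12      ]] [[0.50505336 0.23402307 0.08      ]]
```

View pics/b_top.png

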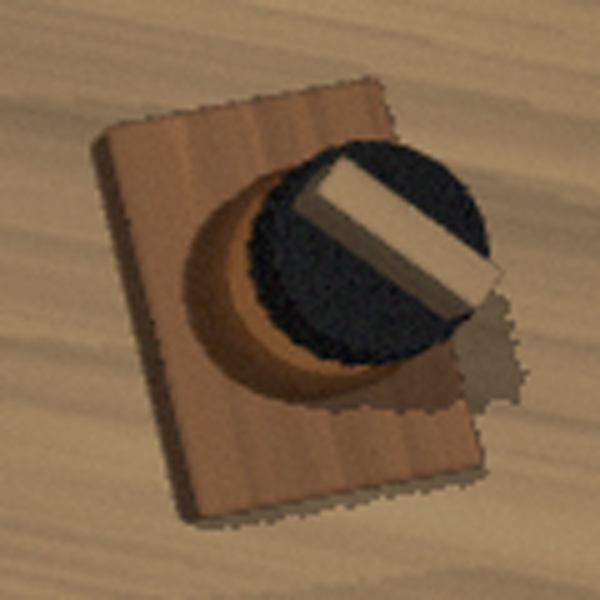

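View pics/b_side.png

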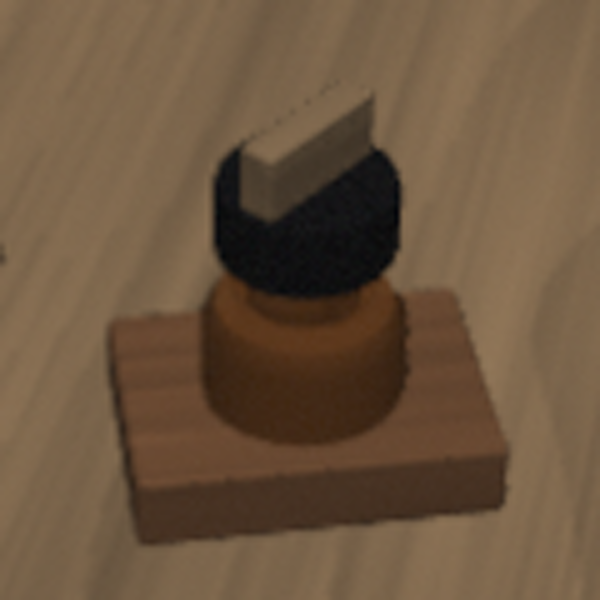

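Run:
```python
from workcell import bot
from h import *
p=bot.capture("top");q=bot.capture("side")
o=lambda L,x,y:[(x+(u+.5)/5-.5,y+(v+.5)/5-.5) for u,v in L]
B=ray(p,o([(106,130),(380,78),(483,470),(202,515)],396,218),.03)
print(B,B.mean(0)); 
for i in range(4): d=B[(i+1)%4]-B[i];print(np.linalg.norm(d),np.degrees(np.arctan2(d[1],d[0])))
Q=ray(q,o([(112,325),(458,290),(507,452),(142,488)],288,120),.03)
print(Q,Q.mean(0))
for i in range(4): d=Q[(i+1)%4]-Q[i];print(np.linalg.norm(d),np.degrees(np.arctan2(d[1],d[0])))
G=ray(p,o([(343,157),(503,268),(478,306),(320,193)],396,218),.14)
print(G,G.mean(0))
for i in range(4): d=G[(i+1)%4]-G[i];print(np.linalg.norm(d),np.degrees(np.arctan2(d[1],d[0])))
S=ray(q,o([(240,155),(336,84),(375,95),(272,167)],288,120),.14)
print(S,S.mean(0))
for i in range(4): d=S[(i+1)%4]-S[i];print(np.linalg.norm(d),np.degrees(np.arctan2(d[1],d[0])))
s=bot.read_state();from scipy.spatial.transform import Rotation as R
w=s["orientation"];print(R.from_quat([w[1],w[2],w[3],w[0]]).as_matrix().round(3),s["position"],s["t"])
```

```text
[[ 0.58164478 -0.11936731  0.03      ]
 [ 0.61644892 -0.20565904  0.03      ]
 [ 0.49518672 -0.2521233   0.03      ]
 [ 0.4642514  -0.16670528  0.03      ]] [ 0.53938295 -0.18596373  0.03      ]
0.09304617312961258 -68.03424703238511
0.1298593367806074 -159.03457536204812
0.09084729721217644 109.90855892505675
0.12657839185894962 21.96137393730668
[[ 0.61103045 -0.19961334  0.03      ]
 [ 0.49244907 -0.248689    0.03      ]
 [ 0.46117234 -0.16313967  0.03      ]
 [ 0.57779838 -0.11670332  0.03      ]] [ 0.53561256 -0.18203633  0.03      ]
0.1283353596129543 -157.51746940553363
0.09108744239991999 110.08234867965449
0.1255307356631742 21.710691084643837
0.08932212253047683 -68.15804950518374
[[ 0.5572555  -0.16568983  0.14      ]
 [ 0.53482348 -0.21209578  0.14      ]
 [ 0.52311829 -0.20647744  0.14      ]
 [ 0.54597625 -0.16067118  0.14      ]] [ 0.54029338 -0.18623356  0.14      ]
0.051543257017499046 -115.79850746216228
0.012983733093534426 154.3596142122979
0.05119276877155072 63.480170785258345
0.012345386055859641 -23.986440026404487
[[ 0.55392163 -0.15839004  0.14      ]
 [ 0.53257288 -0.20532437  0.14      ]
 [ 0.51889322 -0.20179328  0.14      ]
 [ 0.54263023 -0.15421318  0.14      ]] [ 0.53700449 -0.17993022  0.14      ]
0.05156161892493471 -114.45908507591682
0.014128047802429641 165.52635125784406
0.05317246717870476 63.48607276781559
0.012039180481743577 -20.300176087301523
[[ 0.924  0.383 -0.   ]
 [ 0.383 -0.924 -0.   ]
 [-0.     0.    -1.   ]] [ 0.27750532 -0.66980097  0.23133377] 0.8
```

```bash
python3 -m inch '[[1,-0.82,-0.3,0,0,0],[1,-0.82,-0.3,0,0,0],[1,-0.82,-0.3,0,0,0],[1,-0.82,-0.3,0,0,0],[1,-0.82,-0.3,0,0,0],[1,-0.82,-0.3,0,0,0],[1,-0.82,0,0,0,0],[1,-0.82,0,0,0,0]]' -1
```

```text
t: 1.8
position: [0.376, -0.4857, 0.2678]
orientation: [0.0, 0.981, 0.195, 0.0]
ft_force: [-0.3, 0.4, 0.4]
opening: 0.0853
```

```bash
python3 -m inch '[[1,-0.82,0,0,0,0],[1,-0.82,0,0,0,0],[1,-0.82,0,0,0,0],[1,-0.82,0,0,0,0],[1,-0.82,0,0,0,0],[1,-0.82,0,0,0,0],[1,-0.82,0,0,0,0],[1,-0.82,0,0,0,0]]'
```

```text
t: 2.8
position: [0.4731, -0.3032, 0.2677]
orientation: [0.0, 0.981, 0.195, 0.0]
ft_force: [0.1, 0.5, -0.4]
opening: 0.0855
```

```bash
python3 -m inch '[[0.88,-0.71,0,0,0,0],[0.88,-0.71,0,0,0,0],[0.88,-0.71,0,0,0,0],[0.88,-0.71,0,0,0,0],[0.88,-0.71,0,0,0,0],[0.88,-0.71,0,0,0,0],[0,0,0,0,0,-1],[0,0,0,0,0,-1]]'
```

```text
t: 3.8
position: [0.5377, -0.1843, 0.2676]
orientation: [0.0, 0.964, 0.265, 0.0]
ft_force: [0.6, -0.3, 0.4]
opening: 0.0853
```

```bash
python3 -m inch '[[0,0,0,0,0,-1],[0,0,0,0,0,-1],[0,0,0,0,0,-1],[0,0,0,0,0,-1],[0,0,0,0,0,-1],[0,0,0,0,0,-1],[0,0,0,0,0,-1],[0,0,0,0,0,-1]]'
python3 - <<'E'
from workcell import bot
from h import *
from scipy.spatial.transform import Rotation as R
p=bot.capture("wrist");cv2.imwrite("pics/c_w.png",p["color"])
for r in bot.regions_of("cap",p):print(r["score"],r["centre"],ray(p,[r["centre"]],.125))
s=bot.read_state();w=s["orientation"];M=R.from_quat([w[1],w[2],w[3],w[0]]).as_matrix();print(s["position"],np.degrees(np.arctan2(M[1,0],M[0,0])),M[:,2],s["joint_positions"])
E
```

```text
t: 4.8
position: [0.5374, -0.1849, 0.2676]
orientation: [0.0, 0.854, 0.52, -0.0]
ft_force: [-0.1, -0.8, -0.1]
opening: 0.0858
0.92 [428.3, 61.7] [[ 0.65319591 -0.11784981  0.125     ]]
0.67 [326.9, 215.5] [[ 0.54328865 -0.18221973  0.125     ]]
[ 0.53748403 -0.18499752  0.26758566] 62.52344435102813 [ 2.43081094e-04 -1.54878586e-04 -9.99999958e-01] [ 0.41793756  0.35957112 -0.21685915  1.92406563  0.09952738  0.86786925
 -0.32944413]
```

View pics/c_w.png

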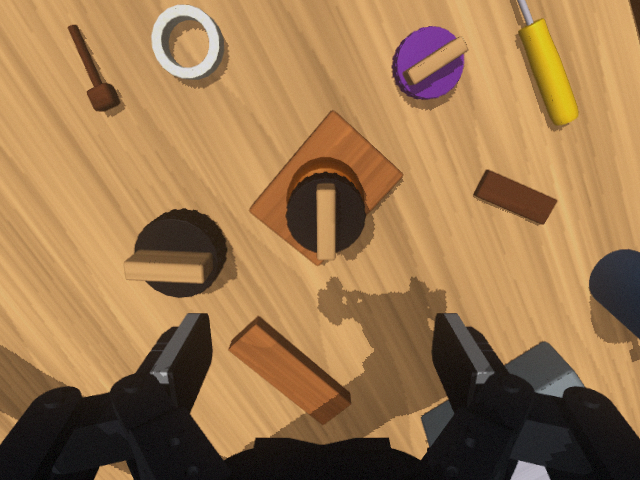

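Run:
```python
from workcell import bot
from h import *
p=bot.capture("wrist")
crop(p,(326,215),"pics/d_w.png",50,6)
G=ray(p,[(317,183.5),(335,183.5),(335.5,259),(316.5,260)],.14)
print(G,G.mean(0))
for i in range(4): d=G[(i+1)%4]-G[i];print(np.linalg.norm(d),np.degrees(np.arctan2(d[1],d[0])))
B=ray(p,[(333,110.5),(403,176),(318,265),(249.5,211)],.03);print(B,B.mean(0))
for i in range(4): d=B[(i+1)%4]-B[i];print(np.linalg.norm(d),np.degrees(np.arctan2(d[1],d[0])))
```

```text
[[ 0.54954535 -0.15484219  0.14      ]
 [ 0.56063328 -0.16061781  0.14      ]
 [ 0.5354196  -0.21110944  0.14      ]
 [ 0.52257497 -0.20531587  0.14      ]] [ 0.5420433  -0.18297133  0.14      ]
0.012502005120997986 -27.514664345877097
0.05643700122453038 -116.53587530008618
0.014090770280826882 155.7222347112399
0.057227563323890576 61.88239339176324
[[ 0.58349502 -0.11931214  0.03      ]
 [ 0.61629114 -0.20512296  0.03      ]
 [ 0.49928417 -0.24985073  0.03      ]
 [ 0.46560393 -0.16635508  0.03      ]] [ 0.54116857 -0.18516023  0.03      ]
0.0918644715398336 -69.0835953105476
0.12526453984554847 -159.0798477998825
0.09003267584654008 111.96802025282433
0.12693047812772035 21.753841352541812
```

View pics/d_w.png

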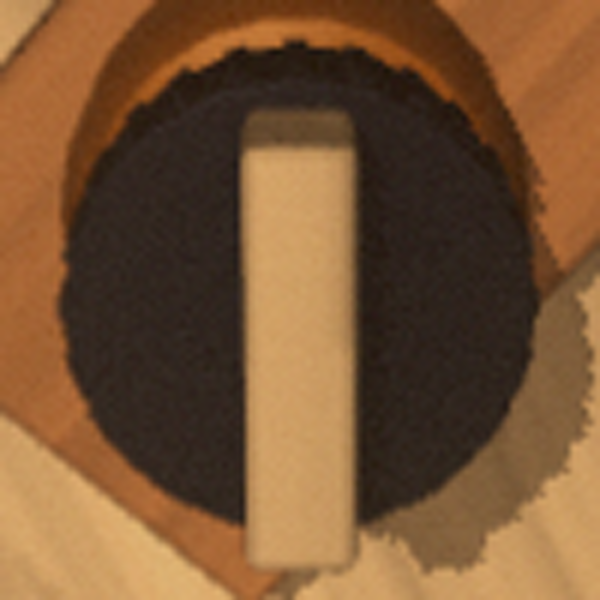

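```bash
python3 -m inch '[[0.06,0.05,1,0,0,-0.2],[0,0,1,0,0,0],[0,0,1,0,0,0],[0,0,1,0,0,0],[0,0,1,0,0,0],[0,0,1,0,0,0],[0,0,0.9,0,0,0],[0,0,0.5,0,0,0]]' -1 && python3 -m inch '[[0,0,0,0,0,0],[0,0,0,0,0,0],[0,0,0,0,0,0],[0,0,0,0,0,0]]' 0.5
python3 - <<'E'
from workcell import bot
from h import *
p=bot.capture("side");cv2.imwrite("pics/e_s.png",p["color"][60:300,220:540].repeat(2,0).repeat(2,1))
s=bot.read_state();print(s["position"],s["ft_force"],s["opening"])
E
```

```text
t: 5.95
position: [0.5387, -0.1849, 0.1184]
orientation: [-0.0, 0.851, 0.525, -0.0]
ft_force: [0.5, 0.7, -0.1]
opening: 0.086
t: 6.45
position: [0.5394, -0.1853, 0.1198]
orientation: [0.0, 0.851, 0.525, 0.0]
ft_force: [-0.1, -0.4, -0.4]
opening: 0.0213
[ 0.53931556 -0.18524076  0.11970975] [ 0.28394693 -0.36387918  0.53807395] 0.021265925270003507
```

View pics/e_s.png

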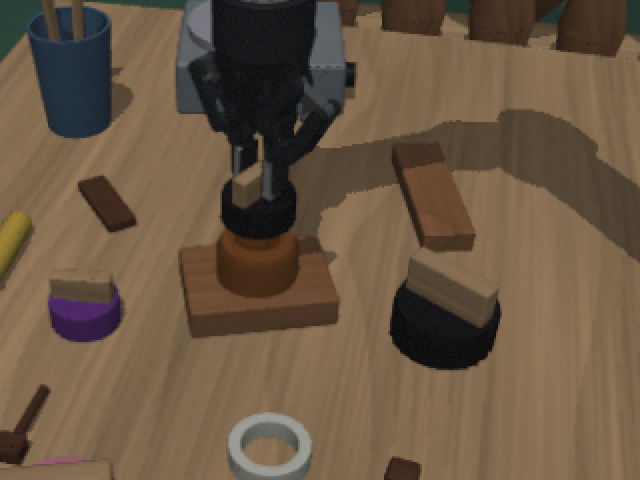

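Fingers straddle the bar (about px 255,185 in the crop) just above the skirt. Closing.

```bash
python3 -m inch '[[0,0,0,0,0,0],[0,0,0,0,0,0],[0,0,0,0,0,0],[0,0,0,0,0,0]]' 1
```

```text
t: 7.0
position: [0.5392, -0.1853, 0.1196]
orientation: [0.0, 0.851, 0.525, 0.0]
ft_force: [-0.5, 0.2, 5.1]
opening: 0.0127
```

```bash
python3 -m inch '[[0,0,0,0,0,-1],[0,0,0,0,0,-1],[0,0,0,0,0,-1],[0,0,0,0,0,-1],[0,0,0,0,0,-1],[0,0,0,0,0,-1],[0,0,0,0,0,-1],[0,0,0,0,0,-1]]'
```

```text
t: 8.0
position: [0.5386, -0.185, 0.1186]
orientation: [-0.001, 0.673, 0.74, -0.0]
ft_force: [0.7, -0.1, -0.6]
opening: 0.0126
```

```bash
python3 -m inch '[[0,0,0.2,0,0,0],[0,0,0.2,0,0,0],[0,0,0.1,0,0,0],[0,0,0,0,0,0]]'
python3 - <<'E'
from workcell import bot
from h import *
p=bot.capture("side");cv2.imwrite("pics/f_s.png",cv2.resize(p["color"][100:240,270:430],None,fx=4,fy=4))
p=bot.capture("top");cv2.imwrite("pics/f_t.png",cv2.resize(p["color"][210:340,390:540],None,fx=4,fy=4))
s=bot.read_state();print(s["position"],s["ft_force"],s["moment"],s["opening"])
E
```

```text
t: 8.5
position: [0.5388, -0.1852, 0.1096]
orientation: [-0.0, 0.674, 0.739, -0.0]
ft_force: [-1.9, 0.9, 4.4]
opening: 0.0128
[ 0.53881225 -0.1851645   0.10954852] [-1.39841049  0.40768169  4.31932095] [0.04648483 0.39468773 0.00106718] 0.012490056191817532
```

View pics/f_s.png

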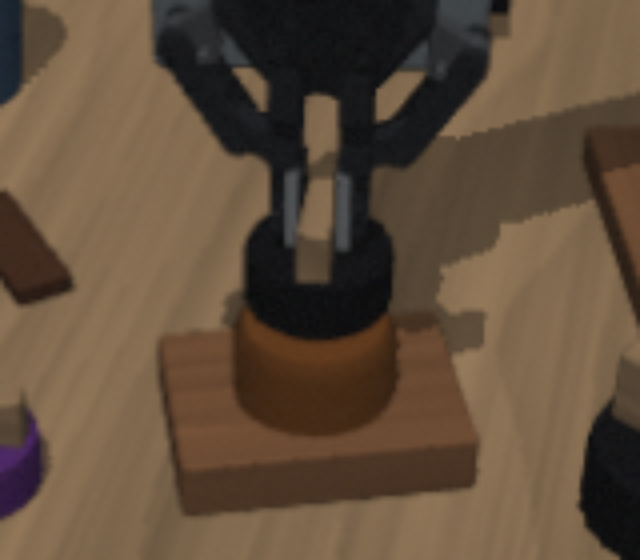

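View pics/f_t.png

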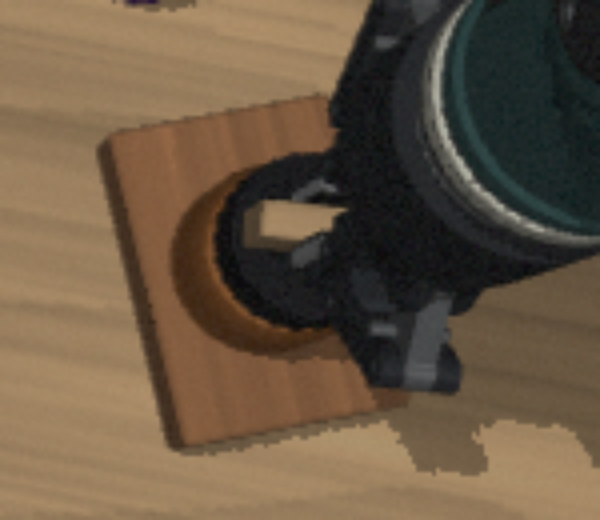

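The cap has dropped: the neck gap is gone in the side crop, with the skirt bottom near (315,330). The bar is about 74° from home. Screwing forward.

```bash
python3 -m inch '[[0,0,0.01,0,0,1],[0,0,0.01,0,0,1],[0,0,0.01,0,0,1],[0,0,0.01,0,0,1],[0,0,0.01,0,0,1],[0,0,0.01,0,0,1],[0,0,0.01,0,0,1],[0,0,0.01,0,0,1]]'
```

```text
t: 9.6
position: [0.5387, -0.1849, 0.108]
orientation: [-0.0, 0.852, 0.524, -0.0]
ft_force: [-1.6, 0.4, 5.5]
opening: 0.0125
```

```bash
python3 -m inch '[[0,0,0.01,0,0,1],[0,0,0.01,0,0,1],[0,0,0.01,0,0,1],[0,0,0.01,0,0,1],[0,0,0.01,0,0,1],[0,0,0.01,0,0,1],[0,0,0.01,0,0,1],[0,0,0.01,0,0,1]]'
python3 - <<'E'
from workcell import bot
s=bot.read_state();print(s["position"],s["ft_force"],s["moment"],s["opening"],s["joint_positions"])
E
```

```text
t: 10.6
position: [0.5398, -0.1846, 0.1065]
orientation: [0.0, 0.963, 0.269, 0.001]
ft_force: [-1.0, 1.0, 4.1]
opening: 0.0127
[ 0.5397502  -0.1845802   0.10651977] [-1.03558215  0.96039835  4.07891296] [0.30300291 0.16053286 0.07562005] 0.012700919086726424 [ 0.26011941  0.57265743 -0.01344254  2.04974337  0.01370571  0.51810026
 -0.78891837]
```

```bash
python3 -m inch '[[0,0,0.02,0,0,1],[0,0,0.02,0,0,0.9],[0,0,0,0,0,0.5],[0,0,0,0,0,0.2],[0,0,0,0,0,0]]'
python3 - <<'E'
from workcell import bot
from h import *
s=bot.read_state();print(s["position"],s["ft_force"],s["moment"],s["orientation"])
p=bot.capture("side");cv2.imwrite("pics/g_s.png",cv2.resize(p["color"][100:240,270:430],None,fx=4,fy=4))
E
```

```text
t: 11.22
position: [0.5407, -0.1849, 0.106]
orientation: [0.001, 0.983, 0.183, 0.001]
ft_force: [-0.2, 0.6, 5.2]
opening: 0.0128
[ 0.54065728 -0.18493823  0.10599779] [-0.15473452  0.60234075  5.20584984] [ 0.17736618 -0.12102736  0.67143072] [7.54248142e-04 9.83047072e-01 1.83347132e-01 1.30946065e-03]
```

View pics/g_s.png

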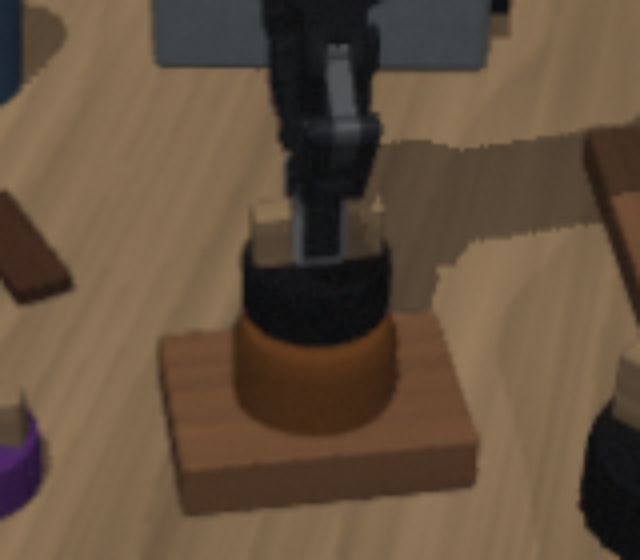

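Heading is 21.1° (block 21.7°), with a stop torque of 0.67 N m and about 3.6 mm of thread descent, so the cap is home. Releasing and backing off.

```bash
python3 -m inch '[[0,0,0,0,0,0],[0,0,0,0,0,0],[0,0,0,0,0,0],[0,0,0,0,0,0],[0,0,0,0,0,0],[0,0,0,0,0,0]]' -1 && python3 -m inch '[[0,0,-0.5,0,0,0],[0,0,-1,0,0,0],[0,0,-1,0,0,0],[0,0,-1,0,0,0],[0,0,-1,0,0,0],[0,0,-1,0,0,0],[0,0,-1,0,0,0],[0,0,0,0,0,0]]'
python3 - <<'E'
from workcell import bot
from h import *
p=bot.capture("wrist");cv2.imwrite("pics/h_w.png",p["color"])
q=bot.capture("side");cv2.imwrite("pics/h_s.png",cv2.resize(q["color"][100:240,270:430],None,fx=4,fy=4))
t=bot.capture("top")
print([(r["score"],r["centre"]) for r in bot.regions_of("other_jar",t)])
E
```

```text
t: 12.02
position: [0.539, -0.1851, 0.1053]
orientation: [-0.0, 0.983, 0.181, -0.0]
ft_force: [0.1, -0.3, 0.0]
opening: 0.0855
t: 13.02
position: [0.5402, -0.1856, 0.2374]
orientation: [0.001, 0.983, 0.181, 0.002]
ft_force: [0.1, -0.2, -0.6]
opening: 0.0851
[(0.72, [186.9, 243.9])]
```

View pics/h_w.png

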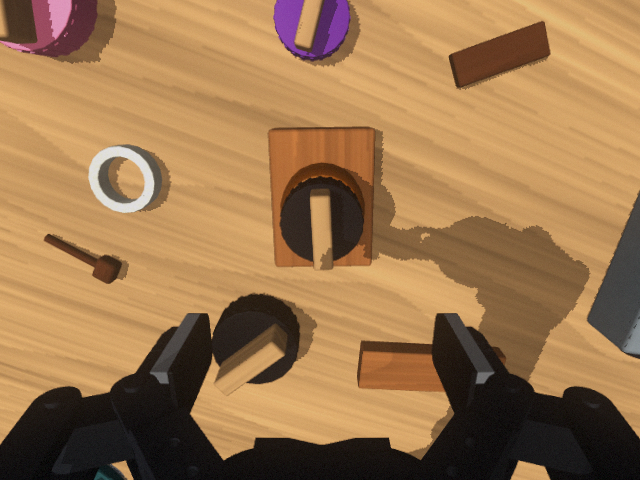

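View pics/h_s.png

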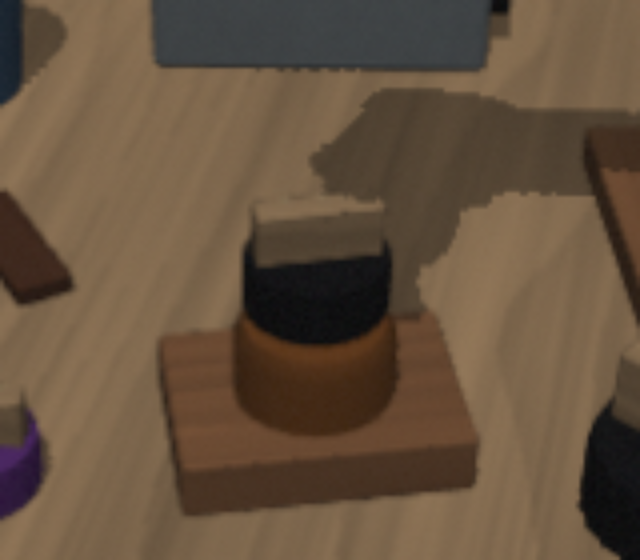

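Run:
```python
from workcell import bot
from h import *
p=bot.capture("wrist");crop(p,(322,210),"pics/i_w.png",60,6)
a=ray(p,[(319.5,192),(323.5,269)],.126);d=a[0]-a[1];print(a,np.linalg.norm(d),np.degrees(np.arctan2(d[1],d[0])))
B=ray(p,[(269,129),(374,128),(372,265.5),(275,266)],.03);d=B[0]-B[3];e=B[1]-B[2]
print(B.mean(0),[np.degrees(np.arctan2(x[1],x[0])) for x in(d,e)])
```

```text
[[ 0.56540498 -0.17178325  0.126     ]
 [ 0.51556602 -0.19363957  0.126     ]] 0.05442077167742462 23.67931375620117
[ 0.53897993 -0.18402625  0.03      ] [np.float64(21.040004845677455), np.float64(22.388194196659292)]
```

View pics/i_w.png

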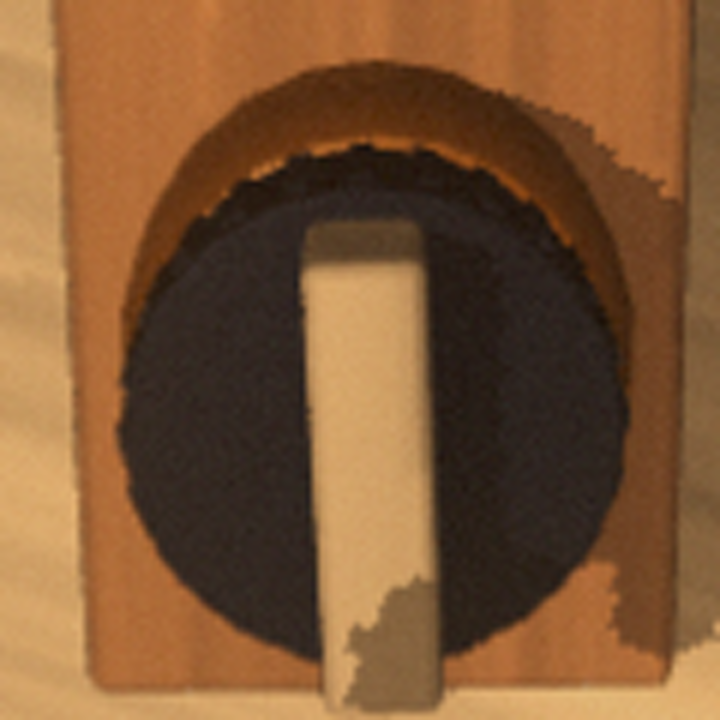

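Run:
```python
from workcell import bot
print(bot.read_state()["t"],bot.sign_off())
```

```text
the job is handed in; nothing more can be done
13.275 None
```

I screwed the cap home on the squat jar, released it and handed the job in at 13.3 s. `sign_off` reports no verdict.

- **Turning back and drop:** I gripped the bar and turned it anticlockwise to about 74° from home. I then lowered it about 9 mm, until contact at about 4 N. The side picture showed the skirt down over the neck.
- **Screwing home:** I turned the cap clockwise while following it down about 3.6 mm, until the stop gave 0.67 N m of torque. Then I let go and raised the hand about 130 mm.

**Last checks:**
- **Bar angle:** the bar lies about 2° from the block's long sides.
- **Centring:** bar and block centres agree within about 2 mm.
- **Height:** it works out at about 75.4 mm, from how far the hand moved down; I did not measure it directly. The 54 mm bar measured its right length at that height.
- **Slim jar:** its centre in the top picture moved about 2 pixels from the first picture. That is within the network's scatter, and the arm never went near it.

**Disagreement:** the cameras differed by about 4–5 mm on the jar's position, so I used a value in between. The sideways forces I read were at most about 2 N.

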